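Load a roller hanger on the gravity rail

TASK

Take the roller hanger that stands on the bench and set it over the upper end of the sloping rail, uphill of the swing catch, gently bringing its weight onto the rail while you still hold it. Keeping it on the rail, push it downhill through the spring catch until the catch has closed behind it, then let go and let it roll by itself to rest against the stop. Never press hard on the sprung rail (keep below 20 N), and do not disturb the other things on the bench.

Things in the scene. Friction and masses are not known exactly. Their poses are not given: they have to be found in the camera images.
- hanger: The roller hanger: a bare steel saddle like an upside-down Y seen from its end, 156 mm tall, 64 mm long (x), 0.31 to 0.46 kg, standing on two feet. Origin: between the feet, on the bench. x = rolling direction, z up; alike both ways round. Below 60 mm the plates (50 mm long) flare out to a mouth 58 mm wide inside the feet; small hooks outside make it 105 mm wide over all (y).
- hanger_grip (a point): Point on the hanger's grip tab, on its centre, 138 mm above the feet. The tab is an upright steel block on the roof (64 x 27 mm): 36 mm long (hanger x), 12 mm thick (hanger y), from 116 to 156 mm above the feet. Grip it across its thickness, from above.
- hanger_seat (a point): Point midway between the undersides of the hanger's two rollers, 82 mm above the feet: it comes to lie on top of the rail. The black rollers (26 mm diameter, 36 mm apart along x) turn freely between two parallel cheek plates 64 mm long, in a slot 18 mm wide that is open below and at both ends.
- stand: Steel base plate of the gravity rail, fixed, 490 x 100 x 12 mm. Origin: centre of its underside; x = downhill along the rail, y across, z up. Above it at y = 0 runs the rail, a flat aluminium bar 10 mm thick (y), 20 mm tall, clear from x = -200 to +160 mm between end posts, sloping down towards +x by 0.12 rad.
- rail_foot (a point): Point on top of the base plate (12 mm up) under mid-rail, x = y = 0 of the stand. The rail's height is set by hand and NOT measured: its top here is 150 to 190 mm above the bench, to be felt or seen. The rail is sprung: it sinks 1 mm per 3 N of downward load. A frame bar runs under it, its top 114 mm below the rail's top here.
- loading_place (a point): Point on top of the base plate under the middle of the rail's loading stretch, x = -120 mm, y = 0 of the stand. The hanger's seat point fits on the rail uphill of the catch from x = -160 to -85 mm. Let into the catch by its weight alone, the hanger does not pass it.
- stop_place (a point): Point on top of the base plate under where the hanger's seat point lies when it rests against the stop: x = +128 mm, y = 0 of the stand. The stop is a black rubber buffer plate 38 mm wide across the rail, face at x = 160 mm, that gives at 0.4 N per mm, up to 18 mm.
- catch (a joint): Swing catch, rad: 0 = closed, square to the rail; opens only downhill, to 1.5. A level steel pin 45 mm long, 8 mm thick, pivoted at x = -45, y = +40 mm of the stand (its post at y = +72, 21 mm taller than the rail), reaching across 15 mm above the rail's top into the path of the hanger's cheek. Resists with 1.5 to 3.5 N, to 1.1 rad where the cheek slips past. Closes behind the hanger when its seat point is near x = +30 mm.
- plain_hook: Bystander: a plain steel saddle without rollers, 75 mm tall, 50 x 68 mm on the bench. Origin under its centre.
- spanner: Bystander: a steel spanner 200 mm long lying on the bench along its x axis.
- driver: Bystander: a screwdriver 200 mm long lying on the bench along its x axis.
- socket: Bystander: a steel socket 34 mm wide, 38 mm tall. Origin under its centre.
- bearing: Bystander: a bearing ring 60 mm wide, 16 mm tall. Origin under its centre.
- spray_can: Bystander: a dark can 56 mm wide, 150 mm tall. Origin under its centre.
- bolt_bin: Bystander: an open grey bin of bolts 110 x 150 x 55 mm. Origin under its centre.
- big_socket: Bystander: a dark socket 44 mm wide, 50 mm tall. Origin under its centre.
There are look-alikes about, which are no part of the job. Leave any yellow look-alike of the hanger alone.

How it is judged (in metres and radians):
On the way, in this order (a step that is already met when the one before it is completed fails the run):
1. the hanger sits astride the rail uphill of the catch, still held, with some of its weight on the rail (contact force over 1 N) (x of hanger_seat in the frame of stand between -0.17 and -0.075 m and y of hanger_seat in the frame of stand between -0.008 and 0.008 m and height (world z) of hanger_seat above 0.11 m and angle between hanger's own z axis and vertical below 0.3 rad and contact force between hanger and stand above 1 N and contact force between the fingers and hanger above 0.5 N), for 0.2 s.
2. pushed by the fingers along the rail, the hanger swings the catch open (over 0.4 rad) (value of joint catch above 0.4 rad and x of hanger_seat in the frame of stand between -0.07 and 0.07 m and y of hanger_seat in the frame of stand between -0.008 and 0.008 m and height (world z) of hanger_seat above 0.11 m and angle between hanger's own z axis and vertical below 0.3 rad and contact force between hanger and stand above 0.3 N and contact force between the fingers and hanger above 0.5 N), for 0.05 s.
3. the hanger, past the closed catch, is let go at least 20 mm short of the stop and rolls free of the fingers (value of joint catch below 0.15 rad and x of hanger_seat in the frame of stand between 0.015 and 0.108 m and y of hanger_seat in the frame of stand between -0.008 and 0.008 m and height (world z) of hanger_seat above 0.11 m and angle between hanger's own z axis and vertical below 0.3 rad and contact force between the fingers and hanger below 0.05 N), for 0.06 s.
At the end, for the whole second after the job is handed in: The hanger hangs on the rail at rest against the stop: seat point within 10 mm of x = 128 mm and 8 mm of y = 0 of the stand, upright and in line with the rail within 0.3 rad, slower than 20 mm/s, the catch closed (below 0.15 rad), the robot clear of it (x of hanger_seat in the frame of stand between 0.118 and 0.138 m and y of hanger_seat in the frame of stand between -0.008 and 0.008 m and height (world z) of hanger_seat above 0.11 m and angle between hanger's own z axis and vertical below 0.3 rad and contact force between hanger and stand above 1 N and value of joint catch below 0.15 rad and angle between the x axis of hanger and the x axis of stand, either way round below 0.3 rad and linear speed of hanger below 0.02 m/s and contact force between each of the arm, the fingers and hanger below 0.05 N); the robot touches nothing.
It fails at once if short of the stop (seat point before x = 100 mm), the hanger is pressed on the rail or its frame with more than 20 N (contact force between hanger and stand above 20 N and x of hanger_seat in the frame of stand below 0.1 m).
It fails at once if the robot itself presses on the rail or its stand with more than 15 N (contact force between any of the fingers, the arm and stand above 15 N).
It fails at once if the hanger is tipped over (more than 0.8 rad) (angle between hanger's own z axis and vertical above 0.8 rad).
It fails at once if another thing on the bench is moved by more than 30 mm (distance of any of plain_hook, spanner, driver, socket, bearing, spray_can, bolt_bin, big_socket from where it was at the start of the episode above 0.03 m).
It also fails if it takes over 64 s, if anything falls off the work surface, if the arm or the gripper's body presses on something with over 40 N, if the wrist force passes 120 N, or if a joint passes its speed limit or range.

ROBOT

A 7-joint arm with a two-finger parallel gripper is mounted at the origin on the work surface. World frame = base frame: x ahead of the robot, y to its left, z up, the work surface at z = 0. Lengths are in m, angles in degrees, forces in N, time in s.
With the tool pointing down it reaches from about 0.4 to 0.875 m from the base axis. Payload 6.5 kg.
Tool frame: the origin (TCP) lies at the very end of the fingers, on their centre line; the grasp point (between the pads) lies 19 mm behind it; z points along the fingers, x is the direction in which the jaws open and shut, and the axes are right-handed (so a half turn about z gives the same grasp; the last joint's range is limited). The gripper opens to 85 mm and grips with 20 to 120 N. Pads are 22 mm wide; open, the fingers measure 114 mm over their backs; the gripper's body (76 mm by 85 mm) begins 54 mm behind the grasp point. The pads swing forward as they close: fully open they stand 13 mm farther back than shut.
Start: joints at [64.274, 30.733, -0.252, 88.115, 0.149, 61.152, -4.079], TCP at [0.243, -0.603, 0.231] pointing down, gripper open.
Joint ranges: [-154.64, 154.64], [-21.42, 123.67], [-72.66, 72.17], [13.99, 137.28], [-74.86, 254.86], [10.95, 109.41], [-158.01, 158.01]. Speed limits (degrees/s): [136.94, 136.94, 180, 180, 180, 180, 180].

INTERFACE

Orientations are given as [roll, pitch, yaw] about the fixed x, y, z axes, in that order (R = Rz(yaw) Ry(pitch) Rx(roll)).
In Python, from workcell import * gives the robot as it stands.
- The arm moves only by the tool move_arm, never from a script. Its argument "moves" is a list of rows, each an object of numbers: "tx", "ty", "tz": the shift along the tool's x, y, z each as a share of 0.4 m, from -1 to 1; "wx", "wy", "wz": the turn, a rotation vector about the tool's x, y, z each as a share of 180 degrees, from -1 to 1. A call has 1 to 10 rows; each row shifts and turns the commanded pose from where the row before left it, along the tool's axes as they then stand; what a row does not reach is not made up. A row lasts 1/12 s, in which the tool goes at most 41.7 mm and 7.16 degrees, less where a joint would pass 70% of its speed; a pose out of reach is approached as far as the arm can. A call with a number of a shift or a turn outside -1 to 1 is refused whole. A call with a gripper value outside its range is refused whole. "gripper" is the opening, from -1 (shut) to 1 (fully open), set as the call begins (left out, the last holds). The fingers move at their own pace and stop on an object; "newtons" is the grip in N (left out, the last holds). Time passes only in rows, so rows that do not move let the fingers close. It gives the time, the measured TCP pose, the force and the opening at its end, in the units of the state.
- read_state(): the state, without advancing time (a new reading comes with each control period).
- capture(name): name is "scene" or "side" or "wrist"; returns a dict with "color" (420x560x3 uint8, blue, green, red), "intrinsics" (3x3 intrinsics, pixels), "eye" and "orientation" of the camera in the world. Camera axes: x right, y up, looking along -z (the intrinsics and any distortion apply to the point x, -y, -z); pixel columns grow to the right and rows downward; lengths in m; the calibration is good to about 2 mm. A picture is of the moment at which its call begins. There is no depth.
- close_job(): hands the job in, once; it reports no verdict.
The state is a dict: "time": time; "joint_pos": joint angles; "qd": joint speeds; "joint_efforts": joint torques, N m; "tool_pos": TCP position; "orientation": TCP orientation; "wrist_force": force on the tool from outside, world axes, zero at the start; "torque": the same for the moment, N m; "grip_width": finger opening in m.
Only numpy, scipy, OpenCV 4.12 (cv2) and the standard library are available. Lean on these libraries where they do the work, as an engineer would, in place of code of your own. Each camera call takes 0.05 s, during which the arm holds its last target. There are 200 camera calls.

## Working session

There is one attempt and no reset: what is moved stays moved. The work goes in short steps, Python scripts to look and compute and a tool call to move; the robot and the scene stay as the last step left them, time stands still between calls to the robot, and variables do not carry over. Pictures are saved under pics/ and viewed, about 8 in all and at most 12, crops included, and the job is handed in when it is done.

Besides the shell and the picture viewer there is one more tool, called after "Request:" as name(argument=value, ...), one argument or row to a line, values as JSON. move_arm: Moves the arm, as the interface text tells. Its arguments: {"type":"object","properties":{"moves":{"type":"array","items":{"type":"object","properties":{"tx":{"type":"number","minimum":-1,"maximum":1},"ty":{"type":"number","minimum":-1,"maximum":1},"tz":{"type":"number","minimum":-1,"maximum":1},"wx":{"type":"number","minimum":-1,"maximum":1},"wy":{"type":"number","minimum":-1,"maximum":1},"wz":{"type":"number","minimum":-1,"maximum":1}}}},"gripper":{"type":"number"},"newtons":{"type":"number"}},"required":["moves"]}

```bash
mkdir -p pics
cat > h.py <<'E'
from workcell import *
import numpy as np, cv2
from scipy.spatial.transform import Rotation as R
def cam(c):
    o=np.array(c["orientation"],float)
    M=o if o.shape==(3,3) else R.from_euler('xyz',o,degrees=True).as_matrix()
    return np.array(c["intrinsics"]),np.array(c["eye"]),M
def ray(c,u,v):
    K,e,M=cam(c); d=np.linalg.solve(K,[u,v,1]); return e,M@np.array([d[0],-d[1],-d[2]])
def onz(c,u,v,z):
    e,d=ray(c,u,v); return e+d*(z-e[2])/d[2]
def proj(c,p):
    K,e,M=cam(c); q=M.T@(np.array(p)-e); q=K@np.array([q[0],-q[1],-q[2]]); return q[:2]/q[2]
def tri(c1,p1,c2,p2):
    e1,d1=ray(c1,*p1); e2,d2=ray(c2,*p2)
    s=np.linalg.lstsq(np.c_[d1,-d2],e2-e1,rcond=None)[0]
    a=e1+s[0]*d1;b=e2+s[1]*d2; return (a+b)/2,np.linalg.norm(a-b)
E
python3 - <<'E'
from h import *
import pickle
print(read_state())
for n in ["scene","side"]:
    c=capture(n); pickle.dump(c,open(n+".pkl","wb")); cv2.imwrite(f"pics/{n}0.png",cv2.resize(c["color"],(800,600),interpolation=cv2.INTER_CUBIC)); print(n,c["eye"],c["orientation"],c["intrinsics"])
E
```

```text
{'time': 0.0, 'joint_pos': array([64.27529629, 30.77608586, -0.25337233, 88.16969527,  0.14955449,
       61.15135274, -4.07837904]), 'qd': array([ 0.08370155,  0.0202475 ,  0.01156375, -0.0021442 , -0.10688411,
        0.06852737, -0.02848738]), 'joint_efforts': array([-1.66465776e-03, -5.83405530e+01,  1.04788430e+00, -2.59091967e+01,
        1.23072174e-02,  9.63150262e-03,  4.34732954e-05]), 'tool_pos': array([ 0.24251762, -0.60239939,  0.23043603]), 'orientation': array([ 1.79991892e+02,  9.64741357e-02, -6.80636110e+01]), 'wrist_force': array([-0.00408035,  0.95208799, -0.56404548]), 'torque': array([-0.0360711 , -0.05180584, -0.01787527]), 'grip_width': 0.08538373145401215}
scene [ 1.11231921 -0.00840742  1.06580694] [31.46669307 -0.27529996 97.94564751] [[486.36220571   0.         282.91709596]
 [  0.         486.36220571 206.1014334 ]
 [  0.           0.           1.        ]]
side [0.36595559 0.84945056 0.89509313] [  52.287322      1.02263118 -168.44392034] [[542.88306988   0.         279.38624917]
 [  0.         542.88306988 213.9392798 ]
 [  0.           0.           1.        ]]
```

View pics/scene0.png

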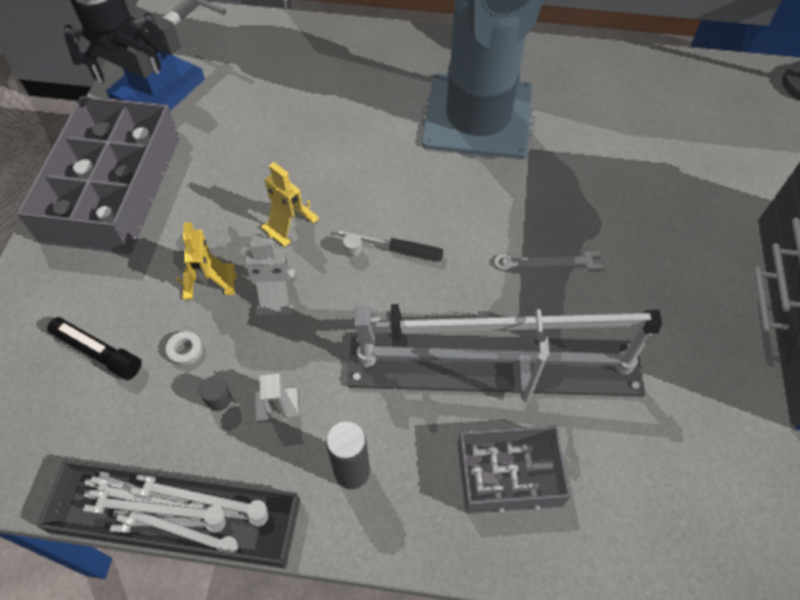

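View pics/side0.png

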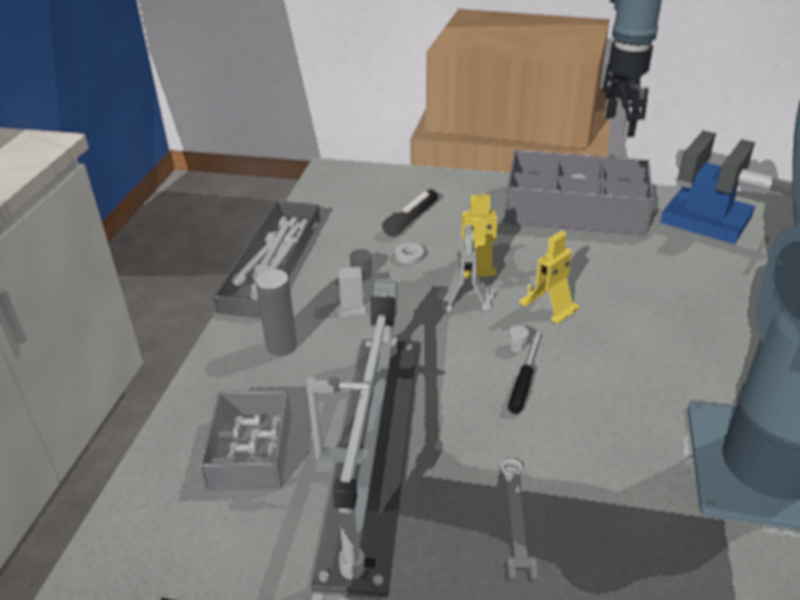

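The grey hanger is at (268,270) in the scene view and (470,270) in the side view, beside the two yellow look-alikes. The rail has its catch near (540,340), so downhill is image left (world -y). Next I'll enlarge for measurement.

Run:
```python
from h import *
import pickle
s=pickle.load(open("scene.pkl","rb"));d=pickle.load(open("side.pkl","rb"))
def crop(c,x,y,w,h,k,grid):
    im=cv2.resize(c["color"][y:y+h,x:x+w],None,fx=k,fy=k,interpolation=cv2.INTER_CUBIC)
    im=cv2.convertScaleAbs(im,alpha=1.4)
    for g in range(-(-x//grid)*grid,x+w,grid): cv2.putText(im,str(g),((g-x)*k,8),0,.3,(0,255,255));cv2.line(im,((g-x)*k,0),((g-x)*k,im.shape[0]),(0,120,120),1)
    for g in range(-(-y//grid)*grid,y+h,grid): cv2.putText(im,str(g),(0,(g-y)*k),0,.3,(0,255,255));cv2.line(im,(0,(g-y)*k),(im.shape[1],(g-y)*k),(0,120,120),1)
    return im
a=crop(s,165,155,50,65,8,10); b=crop(d,305,150,50,75,8,10)
W=np.zeros((600,800,3),np.uint8); W[:a.shape[0],:400]=a; W[:600,400:800]=b[:600]
cv2.imwrite("pics/hang.png",W)
cv2.imwrite("pics/stand.png",crop(s,235,205,225,85,3,10)[:, :800])
```

```text
(no output)
```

View pics/hang.png

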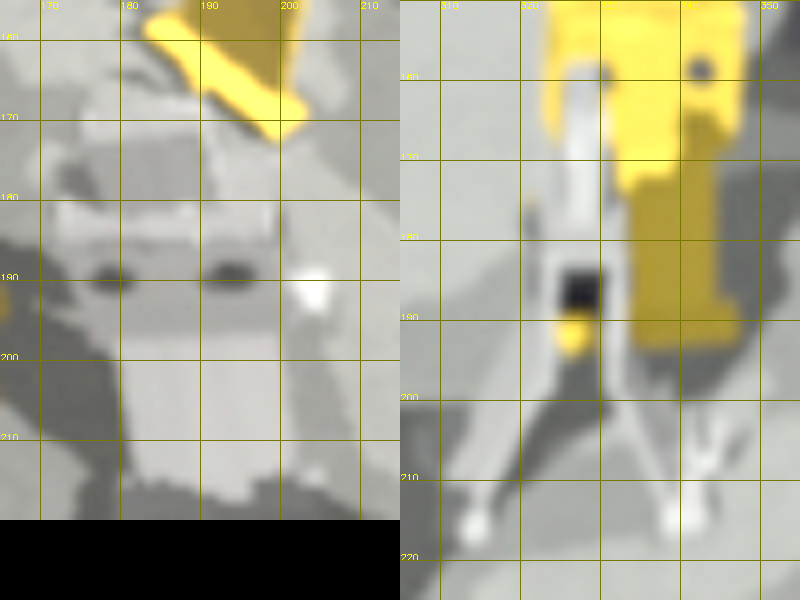

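View pics/stand.png

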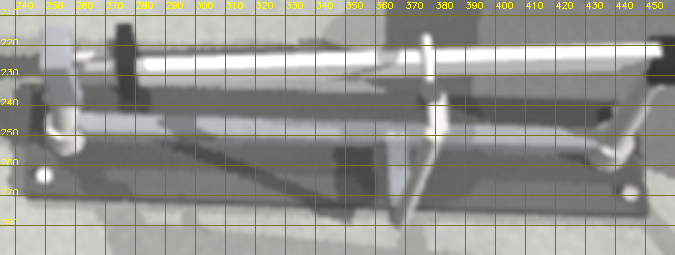

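Hanger: in scene the tab top is at about (183,167), the roof edge runs (172.5,184) to (199,183), and in side the tab top is at (327.5,160). Stand: the plate's front edge runs from about (241,270) to (449,276), and the rail top from (283,226) to (455,221).

Run:
```python
from h import *
import pickle
np.set_printoptions(precision=4,suppress=True)
s=pickle.load(open("scene.pkl","rb"));d=pickle.load(open("side.pkl","rb"))
print("tab",tri(s,(183,168),d,(328,160)))
for u,v in [(172,184),(199,183)]: print("roof near edge",onz(s,u,v,.116))
for u,v in [(175.5,170.5),(191,169.5)]: print("tab near top",onz(s,u,v,.156))
for u,v in [(314.5,216),(340.5,215)]: print("feet",onz(d,u,v,.005))
for u,v in [(180,215),(200,213.5)]: print("foot scene",onz(s,u,v,.005))
for u,v in [(241,271),(449,277)]: print("plate",onz(s,u,v,.012))
x,y,w,h,k=210,190,100,225,3
im=cv2.convertScaleAbs(cv2.resize(d["color"][y:y+h,x:x+w],None,fx=k,fy=k,interpolation=cv2.INTER_CUBIC),alpha=1.4)[:600]
for g in range(0,100,10): cv2.line(im,(g*k,0),(g*k,600),(0,120,120),1);cv2.putText(im,str(g+x),(g*k,8),0,.28,(0,255,255))
for g in range(0,200,10): cv2.line(im,(0,g*k),(300,g*k),(0,120,120),1);cv2.putText(im,str(g+y),(0,g*k),0,.28,(0,255,255))
im2=d["color"][330:420,210:310]; im2=cv2.convertScaleAbs(cv2.resize(im2,None,fx=4,fy=4,interpolation=cv2.INTER_CUBIC),alpha=1.4)
for g in range(0,100,10): cv2.line(im2,(g*4,0),(g*4,360),(0,120,120),1);cv2.putText(im2,str(g+210),(g*4,8),0,.28,(0,255,255));cv2.line(im2,(0,g*4),(400,g*4),(0,120,120),1);cv2.putText(im2,str(g+330),(0,g*4),0,.28,(0,255,255))
W=np.zeros((600,720,3),np.uint8);W[:,:300]=im;W[:360,310:710]=im2
cv2.imwrite("pics/sidestand.png",W)
```

```text
tab (array([ 0.493 , -0.3218,  0.159 ]), np.float64(4.33741391001244e-05))
roof near edge [ 0.5124 -0.3509  0.116 ]
roof near edge [ 0.5007 -0.2888  0.116 ]
tab near top [ 0.5002 -0.3381  0.156 ]
tab near top [ 0.4924 -0.3036  0.156 ]
feet [ 0.5183 -0.2832  0.005 ]
feet [ 0.4509 -0.2998  0.005 ]
foot scene [ 0.5314 -0.3468  0.005 ]
foot scene [ 0.52   -0.2978  0.005 ]
plate [ 0.6637 -0.1653  0.012 ]
plate [0.6104 0.3185 0.012 ]
```

View pics/sidestand.png

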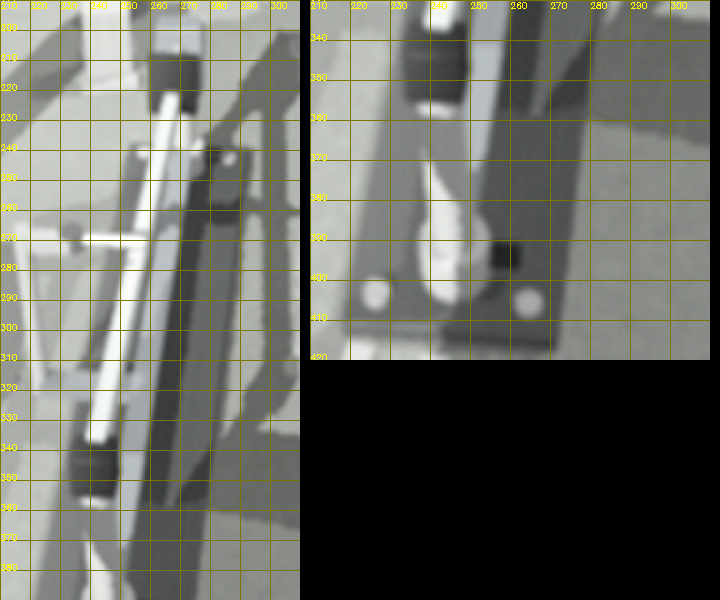

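In the side view the rail's bright top runs from (241,337) at the uphill block to (267,221) at the stop. The plate's near corners are at about (218,414) and (269,418), and the pin runs (233,270) to (258,270).

Run:
```python
from h import *
import pickle
np.set_printoptions(precision=4,suppress=True)
s=pickle.load(open("scene.pkl","rb"));d=pickle.load(open("side.pkl","rb"))
for u,v in [(218,413),(270,417)]: print("plate side",onz(d,u,v,.012))
o=np.array([.5874,.0711,0]);X=np.array([.1095,-.994,0]);Y=np.array([.994,.1095,0])
def st(p): return np.array([(p-o)@X,(p-o)@Y,p[2]])
def rl(c,u,v):
    e,q=ray(c,u,v); t=-((e-o)@Y)/(q@Y); return st(e+t*q)
for p in [(283,226.5),(360,224),(420,222.3),(447,221.3)]: print("scene",rl(s,*p))
# rail line tri: intersect side rays w/ plane through scene line & eye
e,q1=ray(s,290,226.2);_,q2=ray(s,440,221.7);n=np.cross(q1,q2)
for p in [(267,222),(262,245),(255,275),(247,310),(242,333)]:
    E,q=ray(d,*p); P=E+q*((e-E)@n)/(q@n); print("side",p,st(P), P)
print("mid feet side", )
```

```text
plate side [0.6016 0.3297 0.012 ]
plate side [0.5075 0.3197 0.012 ]
scene [0.1468 0.     0.1426]
scene [-0.0173 -0.      0.1629]
scene [-0.1413  0.      0.1771]
scene [-0.1957 -0.      0.1844]
side (267, 222) [ 0.1517 -0.0056  0.1324] [ 0.5985 -0.0803  0.1324]
side (262, 245) [ 0.0598 -0.0055  0.1435] [0.5885 0.0111 0.1435]
side (255, 275) [-0.0452 -0.0047  0.1573] [0.5778 0.1155 0.1573]
side (247, 310) [-0.1479 -0.0041  0.1705] [0.5671 0.2177 0.1705]
side (242, 333) [-0.206  -0.0041  0.1774] [0.5608 0.2754 0.1774]
mid feet side
```

Request:
move_arm(
  moves=[
    {"tx":-0.042,"ty":-0.084,"tz":-0.01},
    {"tx":-0.042,"ty":-0.084,"tz":-0.01},
    {"tx":-0.042,"ty":-0.084,"tz":-0.01},
    {"tx":-0.042,"ty":-0.084,"tz":-0.01},
    {"tx":-0.042,"ty":-0.084,"tz":-0.01},
    {"tx":-0.042,"ty":-0.084,"tz":-0.01},
    {"tx":-0.042,"ty":-0.084,"tz":-0.01},
    {"tx":-0.042,"ty":-0.084,"tz":-0.01},
    {"tx":-0.042,"ty":-0.084,"tz":-0.01},
    {"tx":-0.042,"ty":-0.084,"tz":-0.01},
  ],
)

```text
invalid input at $.moves[0]: expected keys tx, ty, tz, wx, wy, wz
```

Request:
move_arm(
  moves=[
    {"wz":-0.039},
    {"wz":-0.039},
    {"wz":-0.039},
    {"wz":-0.039},
    {"wz":-0.039},
    {"wz":-0.039},
    {"wz":-0.039},
    {"wz":-0.039},
    {"wz":-0.039},
    {"wz":-0.039},
  ],
)

```text
invalid input at $.moves[0]: expected keys tx, ty, tz, wx, wy, wz
```

Request:
move_arm(
  moves=[
    {"wz":-0.029},
    {"wz":-0.029},
    {},
    {},
  ],
  gripper=0.1,
)

```text
invalid input at $.moves[0]: expected keys tx, ty, tz, wx, wy, wz
```

Request:
move_arm(
  moves=[
    {"tx":-0.042,"ty":-0.084,"tz":-0.01,"wx":0,"wy":0,"wz":0},
    {"tx":-0.042,"ty":-0.084,"tz":-0.01,"wx":0,"wy":0,"wz":0},
    {"tx":-0.042,"ty":-0.084,"tz":-0.01,"wx":0,"wy":0,"wz":0},
    {"tx":-0.042,"ty":-0.084,"tz":-0.01,"wx":0,"wy":0,"wz":0},
    {"tx":-0.042,"ty":-0.084,"tz":-0.01,"wx":0,"wy":0,"wz":0},
    {"tx":-0.042,"ty":-0.084,"tz":-0.01,"wx":0,"wy":0,"wz":0},
    {"tx":-0.042,"ty":-0.084,"tz":-0.01,"wx":0,"wy":0,"wz":0},
    {"tx":-0.042,"ty":-0.084,"tz":-0.01,"wx":0,"wy":0,"wz":0},
    {"tx":-0.042,"ty":-0.084,"tz":-0.01,"wx":0,"wy":0,"wz":0},
    {"tx":-0.042,"ty":-0.084,"tz":-0.01,"wx":0,"wy":0,"wz":0},
  ],
)

```text
time: 0.93
tool_pos: [0.4924, -0.3199, 0.2712]
orientation: [180.0, 0.0, -68.1]
wrist_force: [0.2, -1.0, 0.2]
grip_width: 0.0855
```

Request:
move_arm(
  moves=[
    {"tx":0,"ty":0,"tz":0,"wx":0,"wy":0,"wz":-0.039},
    {"tx":0,"ty":0,"tz":0,"wx":0,"wy":0,"wz":-0.039},
    {"tx":0,"ty":0,"tz":0,"wx":0,"wy":0,"wz":-0.039},
    {"tx":0,"ty":0,"tz":0,"wx":0,"wy":0,"wz":-0.039},
    {"tx":0,"ty":0,"tz":0,"wx":0,"wy":0,"wz":-0.039},
    {"tx":0,"ty":0,"tz":0,"wx":0,"wy":0,"wz":-0.039},
    {"tx":0,"ty":0,"tz":0,"wx":0,"wy":0,"wz":-0.039},
    {"tx":0,"ty":0,"tz":0,"wx":0,"wy":0,"wz":-0.039},
    {"tx":0,"ty":0,"tz":0,"wx":0,"wy":0,"wz":-0.039},
    {"tx":0,"ty":0,"tz":0,"wx":0,"wy":0,"wz":-0.039},
  ],
)

```text
time: 1.77
tool_pos: [0.4914, -0.3215, 0.2708]
orientation: [-180.0, 0.0, 2.5]
wrist_force: [-0.6, -0.4, -0.7]
grip_width: 0.0854
```

Request:
move_arm(
  moves=[
    {"tx":0,"ty":0,"tz":0,"wx":0,"wy":0,"wz":-0.029},
    {"tx":0,"ty":0,"tz":0,"wx":0,"wy":0,"wz":-0.029},
    {"tx":0,"ty":0,"tz":0,"wx":0,"wy":0,"wz":0},
    {"tx":0,"ty":0,"tz":0,"wx":0,"wy":0,"wz":0},
  ],
  gripper=0.1,
)

```text
time: 2.1
tool_pos: [0.4914, -0.3215, 0.2709]
orientation: [-180.0, 0.0, 12.4]
wrist_force: [0.2, 0.5, 0.0]
grip_width: 0.047
```

Run:
```python
from h import *
import pickle
c=capture("wrist");pickle.dump(c,open("w1.pkl","wb"));s=read_state()
print(s["time"],s["tool_pos"],s["orientation"],s["grip_width"],s["joint_pos"],s["wrist_force"]);print(c["eye"],c["orientation"])
print(proj(c,(.492,-.321,.156)))
im=cv2.resize(c["color"],(800,600),interpolation=cv2.INTER_CUBIC)
for g in range(0,560,50): cv2.line(im,(int(g/.7),0),(int(g/.7),600),(0,120,120),1);cv2.line(im,(0,int(g/.7)),(800,int(g/.7)),(0,120,120),1)
cv2.imwrite("pics/w1.png",im)
```

```text
2.15 [ 0.49150596 -0.32158984  0.27102133] [-1.79976966e+02  2.09678402e-02  1.24036787e+01] 0.04687092059488382 [ 45.59905787  24.04162208 -22.41571054  94.50638051   9.99337601
  63.46545022  32.85519124] [-0.15658406 -0.23522002  0.43632339]
[ 0.4740874  -0.24205485  0.41445473] [-18.37403911   0.04865396  12.38097197]
[280.89434998 203.35726462]
```

View pics/w1.png

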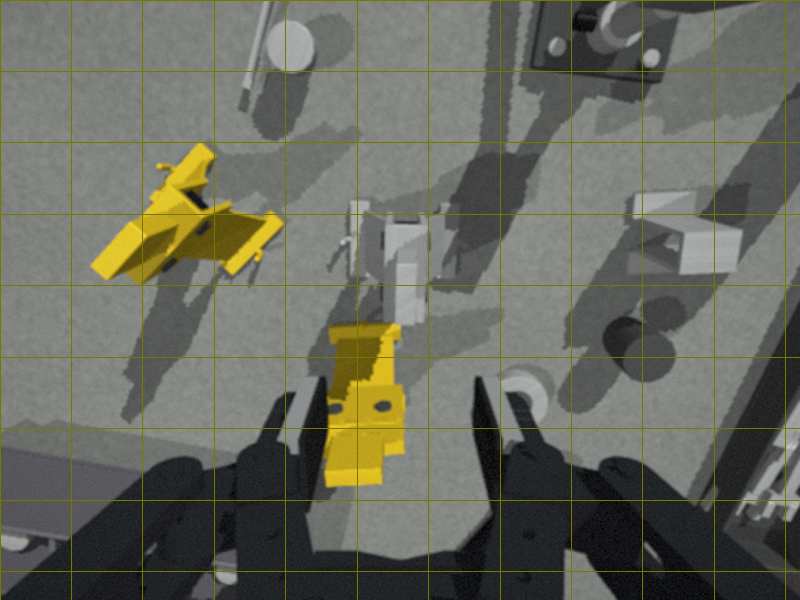

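The wrist view shows the hanger tab near (405,290) as predicted (401,290), with a yellow look-alike just downhill in y. I'll enlarge the tab to get its edges.

Run:
```python
from h import *
import pickle
c=pickle.load(open("w1.pkl","rb"));x,y,w,h,k=235,130,95,105,6
im=cv2.resize(c["color"][y:y+h,x:x+w],None,fx=k,fy=k,interpolation=cv2.INTER_CUBIC)[:600]
im=cv2.convertScaleAbs(im,alpha=1.3)
for g in range(240,330,10): cv2.line(im,((g-x)*k,0),((g-x)*k,600),(0,120,120),1);cv2.putText(im,str(g),((g-x)*k,8),0,.3,(0,255,255))
for g in range(130,235,10): cv2.line(im,(0,(g-y)*k),(570,(g-y)*k),(0,120,120),1);cv2.putText(im,str(g),(0,(g-y)*k),0,.3,(0,255,255))
cv2.imwrite("pics/w1c.png",im)
# predicted tab top corners for centre(.492,-.321), yaw
a=np.radians(-77.5);X=np.array([np.cos(a),np.sin(a),0]);Y=np.array([-X[1],X[0],0])
for i in(-1,1):
  for j in(-1,1): print(i,j,proj(c,np.array([.492,-.321,.156])+X*.018*i+Y*.006*j).round(1),proj(c,np.array([.492,-.321,.116])+X*.032*i+Y*.0135*j).round(1))
```

```text
-1 -1 [273.1 181.1] [265.3 154.6]
-1 1 [288.6 181.1] [296.3 154.5]
1 -1 [273.5 224.7] [266.3 223.4]
1 1 [288.4 224.7] [295.4 223.3]
```

View pics/w1c.png

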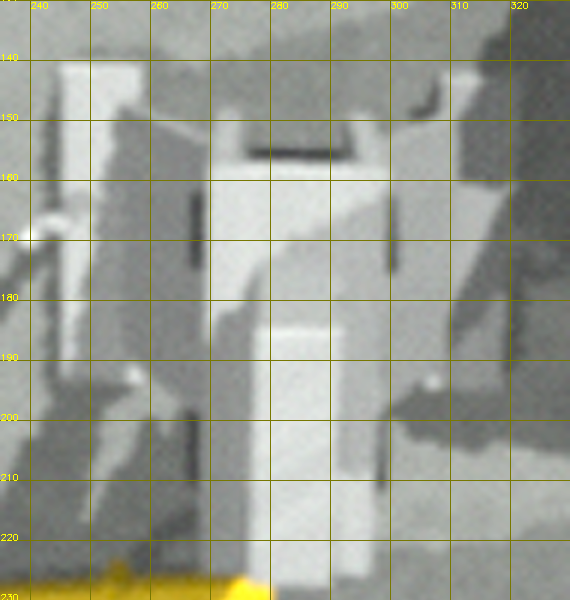

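Request:
move_arm(
  moves=[
    {"tx":0.0085,"ty":0.0045,"tz":0.06,"wx":0,"wy":0,"wz":0},
    {"tx":0,"ty":0,"tz":0.08,"wx":0,"wy":0,"wz":0},
    {"tx":0,"ty":0,"tz":0.08,"wx":0,"wy":0,"wz":0},
    {"tx":0,"ty":0,"tz":0.06,"wx":0,"wy":0,"wz":0},
    {"tx":0,"ty":0,"tz":0.045,"wx":0,"wy":0,"wz":0},
    {"tx":0,"ty":0,"tz":0.03,"wx":0,"wy":0,"wz":0},
    {"tx":0,"ty":0,"tz":0.0175,"wx":0,"wy":0,"wz":0},
    {"tx":0,"ty":0,"tz":0,"wx":0,"wy":0,"wz":0},
  ],
)

```text
time: 2.82
tool_pos: [0.4949, -0.3223, 0.1212]
orientation: [-179.9, 0.1, 12.5]
wrist_force: [-0.8, 0.3, -0.3]
grip_width: 0.0471
```

Request:
move_arm(
  moves=[
    {"tx":0,"ty":0,"tz":0,"wx":0,"wy":0,"wz":0},
    {"tx":0,"ty":0,"tz":0,"wx":0,"wy":0,"wz":0},
    {"tx":0,"ty":0,"tz":0,"wx":0,"wy":0,"wz":0},
    {"tx":0,"ty":0,"tz":0,"wx":0,"wy":0,"wz":0},
    {"tx":0,"ty":0,"tz":0,"wx":0,"wy":0,"wz":0},
    {"tx":0,"ty":0,"tz":0,"wx":0,"wy":0,"wz":0},
    {"tx":0,"ty":0,"tz":0,"wx":0,"wy":0,"wz":0},
    {"tx":0,"ty":0,"tz":0,"wx":0,"wy":0,"wz":0},
  ],
  gripper=-1,
  newtons=40,
)

```text
time: 3.48
tool_pos: [0.4959, -0.3234, 0.1233]
orientation: [179.9, -0.1, 12.5]
wrist_force: [-1.9, -0.7, 5.7]
grip_width: 0.0118
```

Request:
move_arm(
  moves=[
    {"tx":0,"ty":0,"tz":-0.02,"wx":0,"wy":0,"wz":0},
    {"tx":0,"ty":0,"tz":-0.04,"wx":0,"wy":0,"wz":0},
    {"tx":0,"ty":0,"tz":-0.07,"wx":0,"wy":0,"wz":0},
    {"tx":0,"ty":0,"tz":-0.08,"wx":0,"wy":0,"wz":0},
    {"tx":0,"ty":0,"tz":-0.08,"wx":0,"wy":0,"wz":0},
    {"tx":0,"ty":0,"tz":-0.08,"wx":0,"wy":0,"wz":0},
    {"tx":0,"ty":0,"tz":-0.08,"wx":0,"wy":0,"wz":0.017},
    {"tx":0,"ty":0,"tz":-0.08,"wx":0,"wy":0,"wz":0.017},
    {"tx":0,"ty":0,"tz":-0.08,"wx":0,"wy":0,"wz":0},
    {"tx":0,"ty":0,"tz":0,"wx":0,"wy":0,"wz":0},
  ],
)

```text
time: 4.32
tool_pos: [0.4979, -0.3231, 0.3733]
orientation: [179.7, -0.5, 6.5]
wrist_force: [1.1, -1.5, -2.0]
grip_width: 0.0118
```

Request:
move_arm(
  moves=[
    {"tx":0,"ty":0,"tz":0,"wx":0,"wy":0,"wz":0},
  ],
)

```text
time: 4.4
tool_pos: [0.496, -0.3224, 0.3678]
orientation: [179.9, -0.1, 6.5]
wrist_force: [0.3, 0.5, -4.6]
grip_width: 0.0114
```

Request:
move_arm(
  moves=[
    {"tx":0.0205,"ty":-0.04,"tz":0,"wx":0,"wy":0,"wz":0},
    {"tx":0.0205,"ty":-0.078,"tz":0,"wx":0,"wy":0,"wz":0},
    {"tx":0.0205,"ty":-0.078,"tz":0,"wx":0,"wy":0,"wz":0},
    {"tx":0.0205,"ty":-0.078,"tz":0,"wx":0,"wy":0,"wz":0},
    {"tx":0.0205,"ty":-0.078,"tz":0,"wx":0,"wy":0,"wz":0},
    {"tx":0.0205,"ty":-0.078,"tz":0,"wx":0,"wy":0,"wz":0},
    {"tx":0.0205,"ty":-0.078,"tz":0,"wx":0,"wy":0,"wz":0},
    {"tx":0.0205,"ty":-0.078,"tz":0,"wx":0,"wy":0,"wz":0},
    {"tx":0.0205,"ty":-0.078,"tz":0,"wx":0,"wy":0,"wz":0},
    {"tx":0.0205,"ty":-0.078,"tz":0,"wx":0,"wy":0,"wz":0},
  ],
)

```text
time: 5.23
tool_pos: [0.542, -0.017, 0.364]
orientation: [-180.0, 0.2, 6.5]
wrist_force: [0.7, -0.6, -3.4]
grip_width: 0.0112
```

Request:
move_arm(
  moves=[
    {"tx":0.0205,"ty":-0.078,"tz":0,"wx":0,"wy":0,"wz":0},
    {"tx":0.0205,"ty":-0.078,"tz":0,"wx":0,"wy":0,"wz":0},
    {"tx":0.0205,"ty":-0.078,"tz":0,"wx":0,"wy":0,"wz":0},
    {"tx":0.0205,"ty":-0.078,"tz":0,"wx":0,"wy":0,"wz":0},
    {"tx":0.0205,"ty":-0.078,"tz":0,"wx":0,"wy":0,"wz":0},
    {"tx":0.0205,"ty":-0.078,"tz":0,"wx":0,"wy":0,"wz":0},
    {"tx":0,"ty":-0.04,"tz":0,"wx":0,"wy":0,"wz":0},
    {"tx":0,"ty":0,"tz":0,"wx":0,"wy":0,"wz":0},
    {"tx":0,"ty":0,"tz":0,"wx":0,"wy":0,"wz":0},
  ],
)

```text
time: 5.98
tool_pos: [0.568, 0.1898, 0.364]
orientation: [180.0, 0.2, 6.6]
wrist_force: [0.8, -1.1, -4.0]
grip_width: 0.0114
```

Run:
```python
from h import *
import pickle
cs={n:capture(n) for n in["scene","side","wrist"]};pickle.dump(cs,open("c2.pkl","wb"));s=read_state()
print(s["time"],s["tool_pos"],s["orientation"],s["grip_width"],s["wrist_force"])
p=s["tool_pos"]
W=np.zeros((600,800,3),np.uint8)
def crop(c,x,y,w,h,k):
    im=cv2.convertScaleAbs(cv2.resize(c["color"][y:y+h,x:x+w],None,fx=k,fy=k,interpolation=cv2.INTER_CUBIC),alpha=1.3)
    for g in range(-(-x//10)*10,x+w,10): cv2.line(im,((g-x)*k,0),((g-x)*k,h*k),(0,120,120),1);cv2.putText(im,str(g),((g-x)*k,8),0,.28,(0,255,255))
    for g in range(-(-y//10)*10,y+h,10): cv2.line(im,(0,(g-y)*k),(w*k,(g-y)*k),(0,120,120),1);cv2.putText(im,str(g),(0,(g-y)*k),0,.28,(0,255,255))
    return im
W[:600,:400]=crop(cs["side"],190,200,100,150,4)
W[:300,400:800]=cv2.resize(cs["wrist"]["color"],(400,300))
W[300:600,400:]=crop(cs["scene"],350,120,100,75,4) if 0 else crop(cs["scene"],340,130,133,100,3)[:300,:400] if 0 else cv2.resize(crop(cs["scene"],340,120,133,120,3),(400,300))
cv2.imwrite("pics/c2.png",W)
for n in["side","scene"]: print(n,proj(cs[n],p),proj(cs[n],p-[0,0,.123]))
```

```text
6.1333 [0.56944445 0.18710261 0.36511088] [1.79915344e+02 1.12541392e-01 6.35039484e+00] 0.011716981495961853 [-0.01678932 -0.33176167 -3.09079883]
side [243.70726761 212.851006  ] [247.80560338 268.78652306]
scene [432.03858083 167.25687981] [415.61754819 203.64310075]
```

View pics/c2.png

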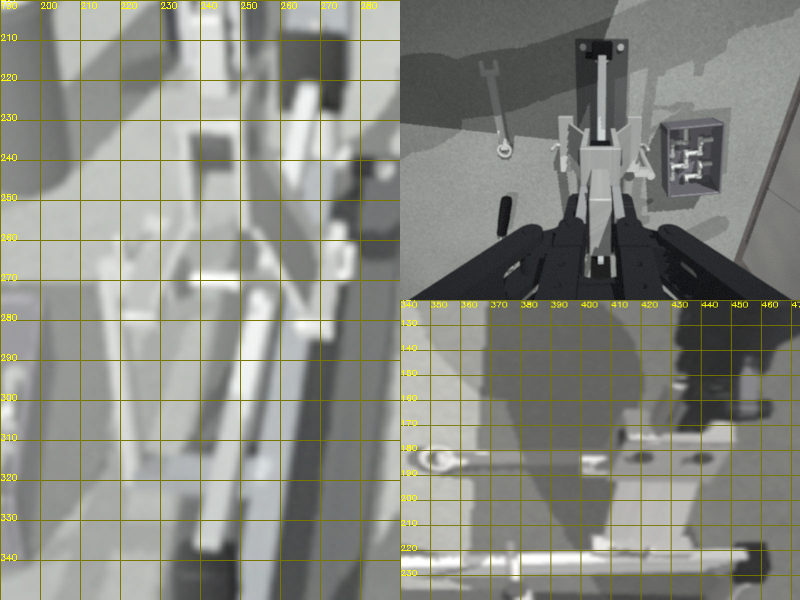

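The wrist view shows the rail in line under the hanger, centred within about 2 px. The side view shows the feet straddling the rail's column. Now I'll get numbers from the wrist view.

Run:
```python
from h import *
import pickle
np.set_printoptions(precision=4,suppress=True)
c=pickle.load(open("c2.pkl","rb"))["wrist"]
g=cv2.cvtColor(c["color"],cv2.COLOR_BGR2GRAY)
p=np.array([.56944,.1871,.3651]);a=np.radians(6.35);tx=np.array([np.cos(a),np.sin(a)]);hx=np.array([np.sin(a),-np.cos(a)])
def sub(r,lo=270,hi=300,th=None):
    w=g[r,lo:hi].astype(float);t=(w.max()+np.median(g[r,255:310]))/2 if th is None else th
    i=np.flatnonzero(w>t);return lo+i[0],lo+i[-1]
for r in(90,110,130,150,170,185):
    l,h=sub(r); u=(l+h)/2
    # dist uphill est: use height model
    z=.17
    for _ in range(5):
        P=onz(c,u,r,z); s=(P[:2]-[.5826,.0706])@[.1095,-.994]; z=.151-.1206*s
    print(r,l,h,"s",s,"P",P,"across tool",(P[:2]-p[:2])@tx)
print(c["eye"],[(r,g[r,225:345:3].tolist()) for r in(210,230)])
for z,o,w in((.365-.123+.116,.032,.0135),):
  for i in(-1,1): print("roof pred",proj(c,np.r_[p[:2]-hx*o+tx*w*i,z]))
  print("foot pred",[proj(c,np.r_[p[:2]-hx*.025+tx*.029*i,p[2]-.123]) for i in(-1,1)])
  print("tab",[proj(c,np.r_[p[:2]+hx*.018*j+tx*.006*i,p[2]+.033]) for j in (-1,1) for i in(-1,1)])
```

```text
90 277 288 s -0.20306696530745402 P [0.5614 0.2726 0.1755] across tool 0.0014874605205113748
110 277 288 s -0.18537001229274902 P [0.5634 0.255  0.1734] across tool 0.0015435241532163833
130 276 288 s -0.1667897849306965 P [0.5651 0.2365 0.1711] across tool 0.001121686163216012
150 277 287 s -0.14726011532736688 P [0.5673 0.2171 0.1688] across tool 0.0011712643196233516
170 277 286 s -0.1267044229088346 P [0.5691 0.1966 0.1663] across tool 0.0007175147915068993
185 278 286 s -0.11056738388453625 P [0.5714 0.1806 0.1643] across tool 0.0012644127329549198
[0.5605 0.2686 0.508 ] [(210, [160, 163, 160, 138, 91, 91, 89, 87, 70, 143, 166, 164, 165, 168, 165, 165, 163, 166, 166, 165, 167, 166, 168, 169, 165, 166, 167, 161, 129, 143, 148, 146, 150, 160, 165, 165, 158, 157, 160, 125]), (230, [187, 201, 197, 147, 129, 114, 115, 119, 85, 115, 162, 159, 166, 167, 164, 165, 161, 163, 164, 163, 162, 162, 159, 169, 163, 165, 158, 159, 80, 144, 144, 144, 160, 196, 199, 186, 189, 134, 106, 131])]
roof pred [251.2766 208.7166]
roof pred [309.8427 208.7906]
foot pred [array([243.9497, 170.6533]), array([317.5633, 170.7224])]
tab [array([263.8466, 280.2061]), array([296.8937, 280.268 ]), array([265.1703, 360.3458]), array([295.4403, 360.4232])]
```

Request:
move_arm(
  moves=[
    {"tx":0.003,"ty":-0.008,"tz":0.02,"wx":0,"wy":0,"wz":0},
    {"tx":0,"ty":0,"tz":0.05,"wx":0,"wy":0,"wz":0},
    {"tx":0,"ty":0,"tz":0.05,"wx":0,"wy":0,"wz":0},
    {"tx":0,"ty":0,"tz":0.05,"wx":0,"wy":0,"wz":0},
    {"tx":0,"ty":0,"tz":0.05,"wx":0,"wy":0,"wz":0},
    {"tx":0,"ty":0,"tz":0.04,"wx":0,"wy":0,"wz":0},
    {"tx":0,"ty":0,"tz":0.03,"wx":0.012,"wy":0,"wz":0},
    {"tx":0,"ty":0,"tz":0.01,"wx":0.013,"wy":0,"wz":0},
    {"tx":0,"ty":0,"tz":0,"wx":0.013,"wy":0,"wz":0},
    {"tx":0,"ty":0,"tz":0,"wx":0,"wy":0,"wz":0},
  ],
)

```text
time: 6.97
tool_pos: [0.5708, 0.1889, 0.2447]
orientation: [-173.2, 0.1, 6.2]
wrist_force: [-0.3, -0.9, -4.0]
grip_width: 0.0115
```

Request:
move_arm(
  moves=[
    {"tx":0,"ty":0,"tz":0,"wx":0,"wy":0,"wz":0},
    {"tx":0,"ty":0,"tz":0,"wx":0,"wy":0,"wz":0},
  ],
)

```text
time: 7.13
tool_pos: [0.5704, 0.1924, 0.2464]
orientation: [-173.2, -0.0, 6.4]
wrist_force: [0.1, 0.3, -3.2]
grip_width: 0.0114
```

Run:
```python
from h import *
import pickle
cs={n:capture(n) for n in["scene","side","wrist"]};pickle.dump(cs,open("c3.pkl","wb"));s=read_state()
print(s["time"],s["tool_pos"],s["orientation"],s["wrist_force"])
W=np.zeros((600,800,3),np.uint8)
def crop(c,x,y,w,h,k):
    im=cv2.convertScaleAbs(cv2.resize(c["color"][y:y+h,x:x+w],None,fx=k,fy=k,interpolation=cv2.INTER_CUBIC),alpha=1.3)
    for g in range(-(-x//10)*10,x+w,10): cv2.putText(im,str(g),((g-x)*k,8),0,.28,(0,255,255))
    for g in range(-(-y//10)*10,y+h,10): cv2.putText(im,str(g),(0,(g-y)*k),0,.28,(0,255,255))
    return im
W[:600,:400]=crop(cs["side"],200,230,80,120,5)
W[:300,400:800]=cv2.resize(cs["wrist"]["color"],(400,300))
W[300:600,400:]=crop(cs["scene"],360,160,100,75,4)
cv2.imwrite("pics/c3.png",W)
```

```text
7.2833 [0.57028226 0.19323273 0.24659004] [-1.73173256e+02 -3.30600840e-02  6.52231456e+00] [ 0.37498626  0.66684158 -2.94187724]
```

View pics/c3.png

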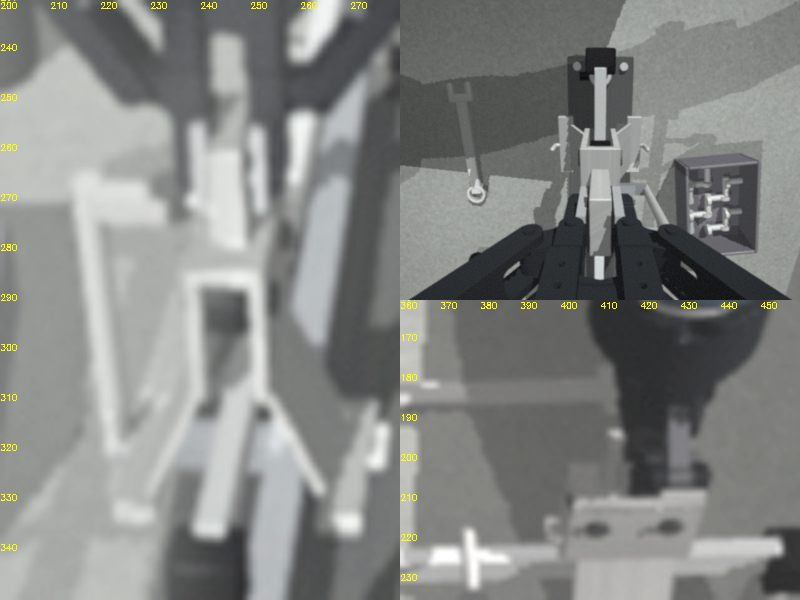

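The hanger is astride over the rail and tilted to its slope, and nothing is touching. Now the descent.

Request:
move_arm(
  moves=[
    {"tx":0,"ty":0.002,"tz":0.02,"wx":0,"wy":0,"wz":0},
    {"tx":0,"ty":0.002,"tz":0.02,"wx":0,"wy":0,"wz":0},
    {"tx":0,"ty":0.002,"tz":0.015,"wx":0,"wy":0,"wz":0},
    {"tx":0,"ty":0.001,"tz":0.01,"wx":0,"wy":0,"wz":0},
    {"tx":0,"ty":0.001,"tz":0.01,"wx":0,"wy":0,"wz":0},
    {"tx":0,"ty":0,"tz":0,"wx":0,"wy":0,"wz":0},
    {"tx":0,"ty":0,"tz":0,"wx":0,"wy":0,"wz":0},
  ],
)

```text
time: 7.87
tool_pos: [0.5703, 0.1928, 0.2159]
orientation: [-173.2, 0.0, 6.5]
wrist_force: [0.1, -0.7, -2.9]
grip_width: 0.0113
```

Request:
move_arm(
  moves=[
    {"tx":0,"ty":0.0006,"tz":0.005,"wx":0,"wy":0,"wz":0},
    {"tx":0,"ty":0,"tz":0,"wx":0,"wy":0,"wz":0},
    {"tx":0,"ty":0,"tz":0,"wx":0,"wy":0,"wz":0},
  ],
)

```text
time: 8.12
tool_pos: [0.5705, 0.1928, 0.2142]
orientation: [-173.2, -0.0, 6.4]
wrist_force: [-0.9, -0.1, -2.8]
grip_width: 0.0114
```

Request:
move_arm(
  moves=[
    {"tx":0,"ty":0.0006,"tz":0.005,"wx":0,"wy":0,"wz":0},
    {"tx":0,"ty":0,"tz":0,"wx":0,"wy":0,"wz":0},
    {"tx":0,"ty":0,"tz":0,"wx":0,"wy":0,"wz":0},
  ],
)

```text
time: 8.37
tool_pos: [0.5703, 0.1928, 0.212]
orientation: [-173.2, 0.0, 6.5]
wrist_force: [-0.4, 0.1, -2.9]
grip_width: 0.0113
```

Request:
move_arm(
  moves=[
    {"tx":0,"ty":0.0006,"tz":0.005,"wx":0,"wy":0,"wz":0},
    {"tx":0,"ty":0,"tz":0,"wx":0,"wy":0,"wz":0},
    {"tx":0,"ty":0,"tz":0,"wx":0,"wy":0,"wz":0},
  ],
)

```text
time: 8.62
tool_pos: [0.5706, 0.1928, 0.2102]
orientation: [-173.2, -0.0, 6.4]
wrist_force: [-0.7, -0.3, -2.2]
grip_width: 0.0118
```

Request:
move_arm(
  moves=[
    {"tx":0,"ty":0.0004,"tz":0.0035,"wx":0,"wy":0,"wz":0},
    {"tx":0,"ty":0,"tz":0,"wx":0,"wy":0,"wz":0},
    {"tx":0,"ty":0,"tz":0,"wx":0,"wy":0,"wz":0},
  ],
)

```text
time: 8.87
tool_pos: [0.5706, 0.1929, 0.2091]
orientation: [-173.2, -0.0, 6.4]
wrist_force: [0.0, -1.1, 1.2]
grip_width: 0.0115
```

Request:
move_arm(
  moves=[
    {"tx":0,"ty":0.0003,"tz":0.0025,"wx":0,"wy":0,"wz":0},
    {"tx":0,"ty":0,"tz":0,"wx":0,"wy":0,"wz":0},
    {"tx":0,"ty":0,"tz":0,"wx":0,"wy":0,"wz":0},
  ],
)

```text
time: 9.12
tool_pos: [0.5706, 0.193, 0.2081]
orientation: [-173.2, -0.0, 6.5]
wrist_force: [-0.3, -0.5, 4.7]
grip_width: 0.0113
```

Contact was felt at TCP z≈0.210, and the load is now about 7.7 N with the hanger held. I'll ease it to about 5 N, then push along the rail.

Request:
move_arm(
  moves=[
    {"tx":0,"ty":0,"tz":-0.0015,"wx":0,"wy":0,"wz":0.001},
    {"tx":0,"ty":0,"tz":0,"wx":0,"wy":0,"wz":0.001},
    {"tx":0,"ty":0,"tz":0,"wx":0,"wy":0,"wz":0},
    {"tx":0,"ty":0.012,"tz":0,"wx":0,"wy":0,"wz":0},
    {"tx":0,"ty":0.02,"tz":0,"wx":0,"wy":0,"wz":0},
    {"tx":0,"ty":0.02,"tz":0,"wx":0,"wy":0,"wz":0},
    {"tx":0,"ty":0.012,"tz":0,"wx":0,"wy":0,"wz":0},
    {"tx":0,"ty":0,"tz":0,"wx":0,"wy":0,"wz":0},
    {"tx":0,"ty":0,"tz":0,"wx":0,"wy":0,"wz":0},
  ],
)

```text
time: 9.87
tool_pos: [0.5733, 0.1665, 0.2051]
orientation: [-173.2, 0.1, 6.0]
wrist_force: [-0.4, -1.2, 4.2]
grip_width: 0.0112
```

Request:
move_arm(
  moves=[
    {"tx":0,"ty":0,"tz":-0.0015,"wx":0,"wy":0,"wz":0},
    {"tx":0,"ty":0.015,"tz":0,"wx":0,"wy":0,"wz":0},
    {"tx":0,"ty":0.02,"tz":0,"wx":0,"wy":0,"wz":0},
    {"tx":0,"ty":0.02,"tz":0,"wx":0,"wy":0,"wz":0},
    {"tx":0,"ty":0.02,"tz":0,"wx":0,"wy":0,"wz":0},
    {"tx":0,"ty":0,"tz":0,"wx":0,"wy":0,"wz":0},
    {"tx":0,"ty":0,"tz":0,"wx":0,"wy":0,"wz":0},
  ],
)

```text
time: 10.45
tool_pos: [0.5762, 0.1369, 0.202]
orientation: [-173.2, 0.1, 6.0]
wrist_force: [0.1, 1.1, 2.9]
grip_width: 0.0116
```

Request:
move_arm(
  moves=[
    {"tx":0,"ty":0.015,"tz":0,"wx":0,"wy":0,"wz":0},
    {"tx":0,"ty":0.02,"tz":0,"wx":0,"wy":0,"wz":0},
    {"tx":0,"ty":0.02,"tz":0,"wx":0,"wy":0,"wz":0},
    {"tx":0,"ty":0.015,"tz":0,"wx":0,"wy":0,"wz":0},
    {"tx":0,"ty":0,"tz":0,"wx":0,"wy":0,"wz":0},
    {"tx":0,"ty":0,"tz":0,"wx":0,"wy":0,"wz":0},
  ],
)

```text
time: 10.95
tool_pos: [0.5791, 0.1077, 0.1983]
orientation: [-173.3, 0.1, 5.9]
wrist_force: [-0.8, -2.4, 3.0]
grip_width: 0.0112
```

Run:
```python
from h import *
import pickle
cs={n:capture(n) for n in["scene","side","wrist"]};pickle.dump(cs,open("c4.pkl","wb"));s=read_state()
print(s["time"],s["tool_pos"],s["orientation"],s["wrist_force"])
W=np.zeros((600,800,3),np.uint8)
def crop(c,x,y,w,h,k):
    im=cv2.convertScaleAbs(cv2.resize(c["color"][y:y+h,x:x+w],None,fx=k,fy=k,interpolation=cv2.INTER_CUBIC),alpha=1.3)
    for g in range(-(-x//10)*10,x+w,10): cv2.putText(im,str(g),((g-x)*k,8),0,.28,(0,255,255))
    for g in range(-(-y//10)*10,y+h,10): cv2.putText(im,str(g),(0,(g-y)*k),0,.28,(0,255,255))
    return im
W[:600,:400]=crop(cs["side"],210,210,80,120,5)
W[:300,400:800]=cv2.resize(cs["wrist"]["color"],(400,300))
W[300:600,400:]=crop(cs["scene"],330,180,100,75,4)
cv2.imwrite("pics/c4.png",W)
```

```text
11.1 [0.57883501 0.10959009 0.19865013] [-1.73203768e+02  1.02032694e-01  6.07425325e+00] [-1.72653222 -2.24789685  2.30510985]
```

View pics/c4.png

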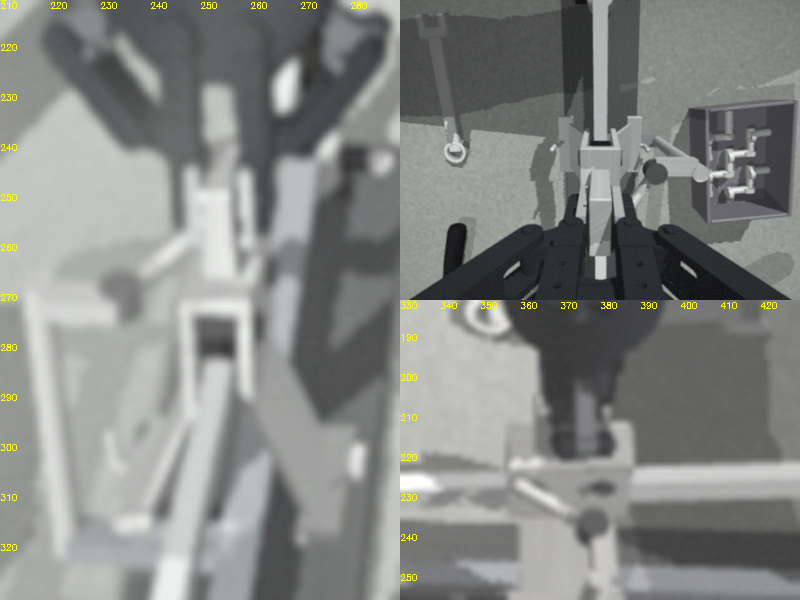

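The catch is swung open about 1 rad with the hanger still seated on the rail. I'll keep pushing.

Request:
move_arm(
  moves=[
    {"tx":0,"ty":0.015,"tz":0,"wx":0,"wy":0,"wz":0},
    {"tx":0,"ty":0.02,"tz":0,"wx":0,"wy":0,"wz":0},
    {"tx":0,"ty":0.02,"tz":0,"wx":0,"wy":0,"wz":0},
    {"tx":0,"ty":0.02,"tz":0,"wx":0,"wy":0,"wz":0},
    {"tx":0,"ty":0.02,"tz":0,"wx":0,"wy":0,"wz":0},
    {"tx":0,"ty":0.02,"tz":0,"wx":0,"wy":0,"wz":0},
    {"tx":0,"ty":0,"tz":0,"wx":0,"wy":0,"wz":0},
    {"tx":0,"ty":0,"tz":0,"wx":0,"wy":0,"wz":0},
  ],
)

```text
time: 11.77
tool_pos: [0.5838, 0.0628, 0.193]
orientation: [-173.2, 0.1, 6.0]
wrist_force: [-3.4, -2.3, 2.4]
grip_width: 0.0113
```

Request:
move_arm(
  moves=[
    {"tx":0,"ty":0.015,"tz":0,"wx":0,"wy":0,"wz":0},
    {"tx":0,"ty":0.02,"tz":0,"wx":0,"wy":0,"wz":0},
    {"tx":0,"ty":0.02,"tz":0,"wx":0,"wy":0,"wz":0},
    {"tx":0,"ty":0.02,"tz":0,"wx":0,"wy":0,"wz":0},
    {"tx":0,"ty":0.02,"tz":0,"wx":0,"wy":0,"wz":0},
    {"tx":0,"ty":0.012,"tz":0,"wx":0,"wy":0,"wz":0},
    {"tx":0,"ty":0,"tz":0,"wx":0,"wy":0,"wz":0},
    {"tx":0,"ty":0,"tz":0,"wx":0,"wy":0,"wz":0},
    {"tx":0,"ty":0,"tz":0,"wx":0,"wy":0,"wz":0},
  ],
)

```text
time: 12.52
tool_pos: [0.5886, 0.0228, 0.1884]
orientation: [-173.1, 0.0, 6.1]
wrist_force: [-2.7, -1.8, 1.1]
grip_width: 0.0115
```

Run:
```python
from h import *
import pickle
cs={n:capture(n) for n in["scene","side"]};pickle.dump(cs,open("c5.pkl","wb"));s=read_state()
print(s["time"],s["tool_pos"],s["orientation"],s["wrist_force"])
W=np.zeros((600,800,3),np.uint8)
def crop(c,x,y,w,h,k):
    im=cv2.convertScaleAbs(cv2.resize(c["color"][y:y+h,x:x+w],None,fx=k,fy=k,interpolation=cv2.INTER_CUBIC),alpha=1.3)
    for g in range(-(-x//10)*10,x+w,10): cv2.putText(im,str(g),((g-x)*k,8),0,.28,(0,255,255))
    for g in range(-(-y//10)*10,y+h,10): cv2.putText(im,str(g),(0,(g-y)*k),0,.28,(0,255,255))
    return im
W[:600,:300]=crop(cs["side"],210,180,60,120,5)
W[:400,300:800]=crop(cs["scene"],270,180,125,100,4)
cv2.imwrite("pics/c5.png",W)
```

```text
12.6167 [0.58860833 0.02309996 0.18845939] [-1.73145014e+02  1.97041082e-02  6.14221549e+00] [-2.77448736 -1.80370312  1.04884762]
```

View pics/c5.png

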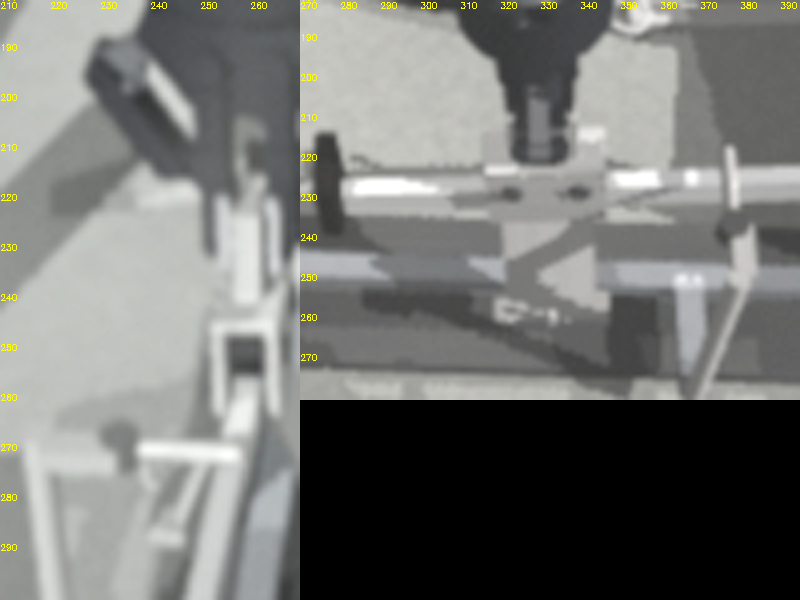

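The catch has closed behind the hanger (pin straight across at scene col 376, hanger at cols 313-345). A small side force remains, so I'll relax that before letting go.

Request:
move_arm(
  moves=[
    {"tx":-0.0025,"ty":0,"tz":0,"wx":0,"wy":0,"wz":0},
    {"tx":0,"ty":0,"tz":0,"wx":0,"wy":0,"wz":0},
    {"tx":0,"ty":0,"tz":0,"wx":0,"wy":0,"wz":0},
  ],
)

```text
time: 12.87
tool_pos: [0.5884, 0.0228, 0.1887]
orientation: [-173.1, -0.1, 6.1]
wrist_force: [0.7, -0.3, 0.3]
grip_width: 0.0114
```

Request:
move_arm(
  moves=[
    {"tx":0,"ty":0,"tz":0,"wx":0,"wy":0,"wz":0},
    {"tx":0,"ty":0,"tz":0,"wx":0,"wy":0,"wz":0},
    {"tx":0,"ty":0,"tz":0,"wx":0,"wy":0,"wz":0},
    {"tx":0,"ty":0,"tz":0,"wx":0,"wy":0,"wz":0},
    {"tx":0,"ty":0,"tz":0,"wx":0,"wy":0,"wz":0},
    {"tx":0,"ty":0,"tz":0,"wx":0,"wy":0,"wz":0},
    {"tx":0,"ty":0,"tz":0,"wx":0,"wy":0,"wz":0},
    {"tx":0,"ty":0,"tz":0,"wx":0,"wy":0,"wz":0},
  ],
  gripper=0.2,
)

```text
time: 13.53
tool_pos: [0.5875, 0.0224, 0.1883]
orientation: [-173.2, 0.0, 6.1]
wrist_force: [0.1, 0.1, -0.4]
grip_width: 0.0512
```

Request:
move_arm(
  moves=[
    {"tx":0,"ty":0,"tz":-0.03,"wx":0,"wy":0,"wz":0},
    {"tx":0,"ty":0,"tz":-0.06,"wx":0,"wy":0,"wz":0},
    {"tx":0,"ty":-0.03,"tz":-0.07,"wx":0,"wy":0,"wz":0},
    {"tx":0,"ty":-0.05,"tz":-0.07,"wx":0,"wy":0,"wz":0},
    {"tx":0,"ty":-0.05,"tz":-0.07,"wx":0,"wy":0,"wz":0},
    {"tx":0,"ty":-0.05,"tz":-0.07,"wx":0,"wy":0,"wz":0},
    {"tx":0,"ty":0,"tz":0,"wx":0,"wy":0,"wz":0},
    {"tx":0,"ty":0,"tz":0,"wx":0,"wy":0,"wz":0},
    {"tx":0,"ty":0,"tz":0,"wx":0,"wy":0,"wz":0},
    {"tx":0,"ty":0,"tz":0,"wx":0,"wy":0,"wz":0},
  ],
)

```text
time: 14.37
tool_pos: [0.5814, 0.0747, 0.3428]
orientation: [-173.2, 0.2, 6.0]
wrist_force: [-0.8, 0.5, -0.2]
grip_width: 0.0513
```

Request:
move_arm(
  moves=[
    {"tx":0,"ty":0,"tz":0,"wx":0,"wy":0,"wz":0},
    {"tx":0,"ty":0,"tz":0,"wx":0,"wy":0,"wz":0},
    {"tx":0,"ty":0,"tz":0,"wx":0,"wy":0,"wz":0},
    {"tx":0,"ty":0,"tz":0,"wx":0,"wy":0,"wz":0},
    {"tx":0,"ty":0,"tz":0,"wx":0,"wy":0,"wz":0},
    {"tx":0,"ty":0,"tz":0,"wx":0,"wy":0,"wz":0},
    {"tx":0,"ty":0,"tz":0,"wx":0,"wy":0,"wz":0},
    {"tx":0,"ty":0,"tz":0,"wx":0,"wy":0,"wz":0},
    {"tx":0,"ty":0,"tz":0,"wx":0,"wy":0,"wz":0},
    {"tx":0,"ty":0,"tz":0,"wx":0,"wy":0,"wz":0},
  ],
)

```text
time: 15.2
tool_pos: [0.5819, 0.076, 0.3438]
orientation: [-173.2, 0.0, 6.1]
wrist_force: [0.2, -0.3, 0.1]
grip_width: 0.0511
```

Run:
```python
from h import *
import pickle,time
cs={n:capture(n) for n in["scene","side"]}
b=[capture("scene")["color"].astype(int) for _ in range(4)];s=read_state()
print(s["time"],s["tool_pos"],s["wrist_force"],"motion px diff",[np.abs(x-cs["scene"]["color"])[190:290,240:400].max() for x in b])
W=np.zeros((600,800,3),np.uint8)
def crop(c,x,y,w,h,k):
    im=cv2.convertScaleAbs(cv2.resize(c["color"][y:y+h,x:x+w],None,fx=k,fy=k,interpolation=cv2.INTER_CUBIC),alpha=1.3)
    for g in range(-(-x//10)*10,x+w,10): cv2.putText(im,str(g),((g-x)*k,8),0,.28,(0,255,255))
    for g in range(-(-y//10)*10,y+h,10): cv2.putText(im,str(g),(0,(g-y)*k),0,.28,(0,255,255))
    return im
W[:600,:240]=crop(cs["side"],220,180,48,120,5)
W[:400,250:800]=crop(cs["scene"],245,180,137,100,4)[:400,:550] if 0 else cv2.resize(crop(cs["scene"],245,180,137,100,4),(550,400))
cv2.imwrite("pics/c6.png",W)
```

```text
15.5 [0.58189734 0.07597859 0.34381071] [ 0.04264022 -0.23993235  0.01385061] motion px diff [np.int64(4), np.int64(3), np.int64(4), np.int64(3)]
```

View pics/c6.png

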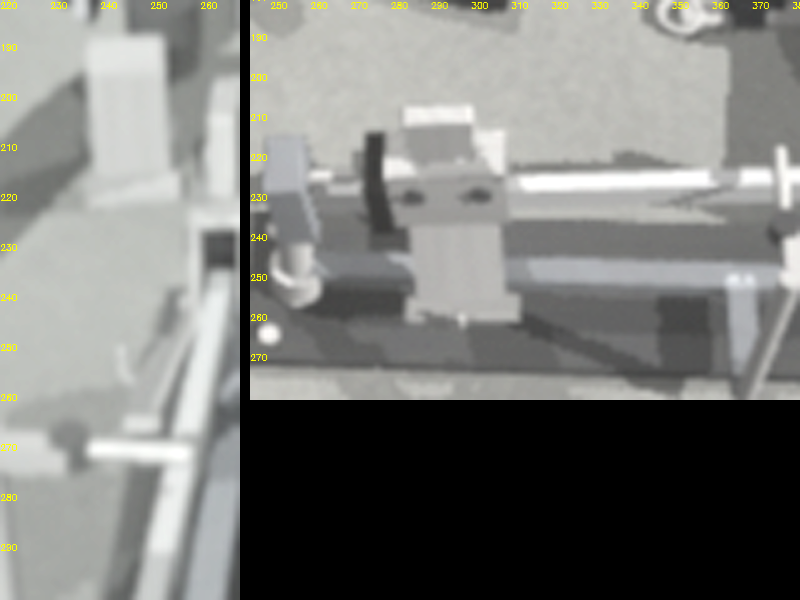

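The hanger rests against the black stop (leading edge at col 277) and is motionless. The catch is closed at col 376 and the gripper is well clear, so I'll hand the job in.

```bash
python3 -c "
from workcell import *
print(close_job())"
```

```text
the job is handed in; nothing more can be done
None
```

The job is handed in. The hanger rests on the rail against the stop, with the catch closed behind it. No verdict was reported.

- **Loading:** I gripped the hanger by its tab, tilted it to the rail's slope and lowered it over the loading stretch. Contact was felt at TCP z ≈ 0.210 m. The settled load readings peaked at about 8 N (limit 20 N), and I eased it before and during the push.
- **Catch:** I pushed the hanger downhill in short steps. A picture partway showed the catch open by about 1 rad with the hanger on the rail, and a later one showed it closed behind the hanger.
- **Release:** I relaxed a small side force first, then opened the gripper with the seat point at about x = 43 to 54 mm, and it rolled free.

**Last checks:**
- The final pictures show the hanger upright against the buffer, with no movement over four frames.
- The gripper is lifted clear and the wrist force is about zero.
- I did not measure the final seat position or compare the bystanders' positions with the start. Nothing suggested the arm had touched anything else.

**Disagreement:** my estimates of the stand's origin along the rail differed by about 11 mm between features. I chose the loading and release points to be safe either way.

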